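# Swing a clamped link round to the pointer and retighten its clamp

### The job

The aluminium link on the plywood jig is clamped pointing the wrong way. Back off the clamp's red knob about a quarter of a turn (never as much as half a turn, so that the link stays held on its pin), swing the link round underneath the clamp's blue overhead arm until its orange end lines up with the green pointer, and then screw the knob back down as tight as it was. Leave the wheels and other loose things on and around the jig where they are, and let go of everything at the end.

Things in the scene. Friction and masses are not known exactly. Their poses are not given: they have to be found in the camera images.
- jig_pivot (a point): Jig: fixed plywood board 360 x 340 mm, 12 mm thick, on the table. This point: centre of its top face (12 mm above the table), on the vertical axis shared by pivot pin and clamp screw. Its x axis points level to the clamp's blue column, z up.
- clamp_arm (a point): Centre of the top of the fixed blue column (34 x 40 mm, near face 135 mm from the pivot axis). Its overhead arm, 26 mm wide, runs from here to 16 mm past the pivot axis, between 72 and 92 mm above the table. The link swings below the arm and inside the column; a gripper holding the link cannot pass under. Axes as jig_pivot.
- stop_post (a point): Top of a fixed dark steel post on the board, 16 mm across, top 50 mm above the table, 105 mm from the pivot axis at 283 degrees counter-clockwise (seen from above) from the jig's x axis. The link's tail passes it, the orange end does not, so the link cannot go round that way.
- link_head (a point): Link: loose grey aluminium bar 200 x 32 mm, 30 mm high, 250 g, on the board (top 42 mm above the table), its 14 mm hole over the 12 mm pivot pin. Point: half-way up, 100 mm from the pivot axis towards the orange end (115 mm). x points to the orange end, which starts 135 to 165 degrees counter-clockwise from the jig's x and must turn clockwise (seen from above). Unclamped it turns with light friction.
- link_tail (a point): The plain end of the link: mid-width and half-way up, 75 mm from the pivot axis on the side away from the orange end (the link ends 85 mm from the axis). Same axes as link_head.
- pointer_tip (a point): Tip of a fixed green arrow on the jig board, 122 mm from the pivot axis, 3 mm above the board; its x axis points level, radially outwards from the pivot: the direction in which the orange end must finally point. It lies 26 to 46 degrees clockwise from the jig's x axis.
- knob (a point): Red bar-shaped knob on top of the clamp screw, on the pivot axis: 50 mm long, 16 mm wide, 26 mm high, from 110 to 136 mm above the table. This point is its centre, 123 mm above the table; its x axis runs along the 50 mm length, z up. At the start it lies along the jig's x axis.
- screw (a joint): Clamp screw in rad: 0 as found (tight), growing counter-clockwise seen from above as it is backed off; range -0.5 to 4.5. It lifts 1.6 mm per rad. Its pad presses the link through a stiff spring: about 45 N at 0, clear of the link above about 1.2 rad. It stays where it is left; turning it takes up to 0.25 N m.
- pad: Black clamp pad, a disc 28 mm across and 8 mm thick at the foot of the screw, below the overhead arm; at the start it presses on the top of the link over the pivot pin. Origin 42 mm below its underside, on the pivot axis, so at table height while clamped; z up.
- wheel_black_mid (a point): Bystander on the jig board: black wheel lying flat, 62 mm across, 24 mm high; its centre.
- wheel_blue_mid (a point): Bystander on the jig board: blue wheel lying flat, 56 mm across, 22 mm high; its centre.
- wheel_green_mid (a point): Bystander on the jig board: green wheel lying flat, 60 mm across, 18 mm high; its centre.
- tkey_mid (a point): Bystander beside the jig: T-handled key with red handle, lying flat, 135 mm long, 18 mm high; near its middle.
- can_mid (a point): Bystander beside the jig: standing can with yellow label, 56 mm across, 110 mm high; its centre.
- carton_mid (a point): Bystander beside the jig: flat white carton 120 x 90 x 32 mm; its centre.
- offcut_mid (a point): Bystander beside the jig: aluminium U-channel offcut 120 x 32 x 30 mm, open side up; its centre.
Not all that is in view belongs to the job. Leave any pink or purple look-alike of the part that bears link_head alone.

How it is judged:
By the outcome, as a careful person would: the job done as asked, in the order asked, and still so for the second after the job is handed in, with the robot touching nothing.
It also fails if it takes over 72 s, if anything falls off the work surface, if the arm or the gripper's body presses on something with over 40 N, if the wrist force passes 120 N, or if a joint passes its speed limit or range.

### The arm

A 6-joint arm with a two-finger parallel gripper is mounted at the origin on the work surface. World frame = base frame: x ahead of the robot, y to its left, z up, the work surface at z = 0. Lengths are in m, angles in rad, forces in N, time in s.
With the tool pointing down it reaches from about 0.375 to 0.9 m from the base axis. Payload 3.1 kg.
Tool frame: the origin (TCP) lies between the finger pads; the fingertips stand 25 mm ahead of it and the grasp point (between the pads) lies 6 mm ahead of it; x points along the fingers, y is the direction in which the jaws open and shut, and the axes are right-handed (so a half turn about x gives the same grasp; the last joint's range is limited). The gripper opens to 85 mm and grips with 20 to 120 N. Pads are 22 mm wide; open, the fingers measure 114 mm over their backs; the gripper's body (76 mm by 85 mm) begins 54 mm behind the grasp point. The pads swing forward as they close: fully open they stand 13 mm farther back than shut.
Start: joints at [-1.419, 0.527, 1.433, -0, 1.181, -0.178], TCP at [0.203, -0.591, 0.256] pointing down, gripper open.
Joint ranges: [-3.08, 3.08], [-0.75, 2.2], [0.22, 2.44], [-1.43, 4.57], [0, 2.65], [-2.85, 2.85]. Speed limits (rad/s): [2.79, 2.79, 3.14, 3.14, 3.14, 3.14].

### API

Orientations are given as a unit quaternion [x, y, z, w].
In Python, from station import manip, viewer, workorder gives the robot as it stands.
- The arm moves only by the shell command python3 -m crank 'ROWS' [FORCE]. ROWS is JSON, one flat list of numbers, 5 for each row, row after row: the opening, from 0 (shut) to 1 (fully open), then the shift along the world's x, y, z in mm, then the turn about the world's z in rad. A call has 1 to 10 rows; each row is the pose to reach, as a shift and turn from the pose commanded when the call began; what a row does not reach only later rows make up. A row lasts 1/8 s, in which the tool goes at most 62.5 mm and 10.7 degrees, less where a joint would pass 70% of its speed; a pose out of reach is approached as far as the arm can. A call with a gripper value outside its range is refused whole. The fingers move at their own pace and stop on an object; FORCE is the grip in N (left out, the last holds). Time passes only in rows, so rows that repeat a pose let the fingers close. It gives the time, the measured TCP pose, the force and the opening at its end, in the units of the state.
- manip.sense(): the state, without advancing time (a new reading comes with each control period).
- viewer.snapshot(name): name is "scene" or "top" or "wrist"; returns a dict with "img" (420x560x3 uint8, red, green, blue), "range_z" (420x560 float32, m along the optical axis (not along the pixel's ray), 0 where there is no reading), "fx", "fy", "cx", "cy" (pixels), "origin" and "attitude" of the camera in the world. Camera axes: x right, y down, z forward; pixel columns grow to the right and rows downward; lengths in m; the calibration is good to about 2 mm. A picture is of the moment at which its call begins.
- workorder.sign_off(): hands the job in, once; it reports no verdict.
The state is a dict: "t": time; "q": joint angles; "qd": joint speeds; "tau": joint torques, N m; "tcp_pos": TCP position; "tool_rot": TCP orientation; "force": force on the tool from outside, world axes, zero at the start; "ft_torque": the same for the moment, N m; "finger_gap": opening from 0.0 (shut) to 1.0 (fully open).
Only numpy, scipy, OpenCV 4.12 (cv2) and the standard library are available. Lean on these libraries where they do the work, as an engineer would, in place of code of your own. Each camera call takes 0.05 s, during which the arm holds its last target.

## Working session

There is one attempt and no reset: what is moved stays moved. The work goes in short steps, Python scripts to look and compute and a shell command to move; the robot and the scene stay as the last step left them, time stands still between calls to the robot, and variables do not carry over. Pictures are saved under pics/ and viewed, and the job is handed in when it is done.

```bash
ls; mkdir -p pics
python3 - <<'E'
from station import manip, viewer
import cv2
print(manip.sense())
for n in ["scene","top","wrist"]:
    s=viewer.snapshot(n); cv2.imwrite(f"pics/{n}0.png",s["img"][:,:,::-1])
    print(n,s["fx"],s["cx"],s["cy"],s["origin"],s["attitude"])
E
```

```text
pics
{'t': 0.0, 'q': array([-1.41846742e+00,  5.28442392e-01,  1.43388661e+00, -9.04671235e-06,
        1.18139017e+00, -1.78476204e-01]), 'qd': array([ 0.00045768, -0.0003478 , -0.00028066,  0.00148268,  0.00026316,
       -0.00022982]), 'tau': array([ 4.74012450e-04, -4.42347050e+01, -1.78026241e+01,  8.16370800e-06,
        8.46911338e-03, -3.55904405e-06]), 'tcp_pos': array([ 0.20294211, -0.59044486,  0.25535315]), 'tool_rot': array([ 0.69746257,  0.11717766, -0.69744883,  0.11567403]), 'force': array([ 0.5184344 ,  0.53137043, -0.69213302]), 'ft_torque': array([ 0.06398377, -0.04890586, -0.00661448]), 'finger_gap': 0.9981442011875389}
scene 469.7385807592311 280.9509488553999 205.9118404482619 [1.11250555 0.45784072 1.21611125] [ 0.42938629  0.85244224 -0.26315516 -0.14042439]
top 538.9974650389877 280.6692955400895 198.05317135441422 [0.16908841 0.0128326  1.51415228] [-0.68289351  0.72187738 -0.07975144  0.07867159]
wrist 369.52976381627104 278.7770259552821 207.92063781020448 [ 0.2697667  -0.56737263  0.37209093] [ 0.80527349 -0.57533997 -0.08417647  0.1159002 ]
```

View pics/scene0.png

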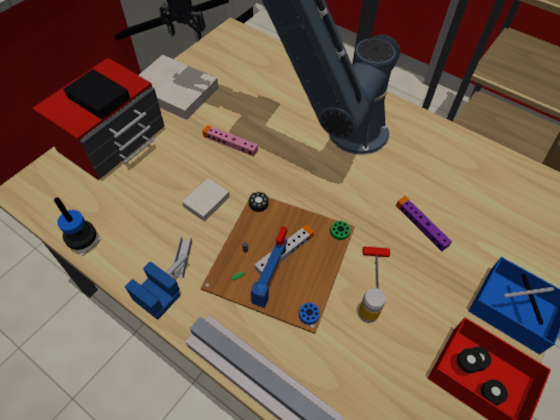

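View pics/top0.png

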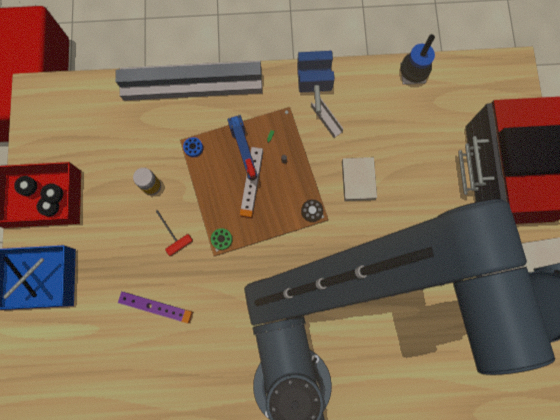

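View pics/wrist0.png

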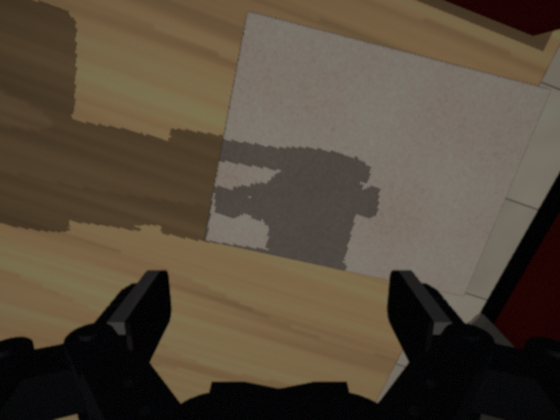

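The scene and top views show the grey link with the orange end on the plywood jig (scene about (285,250), top about (251,182)). There are two look-alikes: pink at scene (230,140) and purple at scene (424,222). The grey link on the pin under the blue arm fits the description. Next I'll measure and check it in an enlarged crop.

```bash
cat > h.py <<'E'
import numpy as np, cv2
from scipy.spatial.transform import Rotation as R
from station import manip, viewer
def snap(n): return viewer.snapshot(n)
def ray(s,uv,z):
    uv=np.atleast_2d(np.asarray(uv,float))
    d=np.c_[(uv[:,0]-s["cx"])/s["fx"],(uv[:,1]-s["cy"])/s["fy"],np.ones(len(uv))]
    d=R.from_quat(s["attitude"]).apply(d); o=np.array(s["origin"])
    return o+d*((z-o[2])/d[:,2])[:,None]
def cloud(s):
    v,u=np.mgrid[0:420,0:560]; Z=s["range_z"]
    p=np.stack([(u-s["cx"])/s["fx"]*Z,(v-s["cy"])/s["fy"]*Z,Z],-1)
    return R.from_quat(s["attitude"]).apply(p.reshape(-1,3)).reshape(420,560,3)+np.array(s["origin"])
def hsv(s): return cv2.cvtColor(np.ascontiguousarray(s["img"]),cv2.COLOR_RGB2HSV)
def mask(s,lo,hi,roi=None):
    m=cv2.inRange(hsv(s),np.array(lo),np.array(hi))
    if roi:
        k=np.zeros_like(m); x0,y0,x1,y1=roi; k[y0:y1,x0:x1]=255; m&=k
    return m
def crop(s,roi,f,name):
    x0,y0,x1,y1=roi; cv2.imwrite(name,cv2.resize(s["img"][y0:y1,x0:x1,::-1],None,fx=f,fy=f,interpolation=cv2.INTER_CUBIC))
E
python3 - <<'E'
from h import *
s=snap("top"); crop(s,(170,95,340,265),3.5,"pics/topc.png")
t=snap("scene"); crop(t,(195,185,365,335),4,"pics/scenec.png")
for n,lo,hi in [("red",(0,150,60),(6,255,255)),("red2",(174,150,60),(180,255,255)),("orange",(8,170,120),(16,255,255)),("blue",(105,120,40),(125,255,255)),("green",(50,120,40),(85,255,255))]:
  for nm,c,roi in [("top",s,(175,100,335,260)),("scene",t,(200,185,360,335))]:
    m=mask(c,lo,hi,roi); k,l,st,ce=cv2.connectedComponentsWithStats(m)
    for i in range(1,k):
        if st[i,4]>8: print(nm,n,st[i],ce[i].round(1))
E
```

```text
top red [246 159   9  19  99] [250.2 168.5]
top red [175 235  17  18 156] [182.1 242.4]
scene red [276 227  11  18 127] [281.2 235.9]
top orange [200 133  10  11  26] [205. 138.]
top orange [261 141   5   6   9] [262.9 143. ]
top orange [205 145   6   3   9] [207.3 145.7]
top orange [192 157  12  10  31] [198.8 161. ]
top orange [193 164  19  10  34] [202.3 168.7]
top orange [224 166   6   7  13] [226.3 169.3]
top orange [213 168   4   7  11] [215.  170.4]
top orange [217 172   5   7  12] [218.9 175.3]
top orange [196 174   3   5   9] [197.2 176. ]
top orange [200 174   6   6  13] [202.5 175.6]
top orange [269 176   5   4   9] [271.  177.1]
top orange [207 179   4   7   9] [208.4 182.3]
top orange [204 183   5   6  10] [206.  185.3]
top orange [223 189   5   7  15] [225.5 191.5]
top orange [228 197   4   6  10] [229.4 199.4]
top orange [199 200   7  10  18] [202.3 203.3]
top orange [231 206   5   8  15] [232.4 209.1]
top orange [232 207  20  10  87] [244.1 212.7]
scene orange [ 212  199   90  110 3252] [255.7 249.5]
scene orange [202 204  50  87 542] [228.3 245. ]
scene orange [ 259  211   90  121 4616] [306.7 272. ]
scene orange [351 226   3   7   9] [351.6 228.6]
top blue [229 117  22  50 384] [239.9 136.8]
top blue [184 138  19  19 233] [192.7 146.8]
scene blue [251 245  34  62 724] [265.8 277.9]
scene blue [299 303  21  22 306] [308.7 313.3]
top green [268 131   6  11  34] [270.2 135.4]
top green [211 229  10   9  35] [216.1 233.2]
top green [220 229  12  20  62] [226.9 238.4]
top green [211 239   7   6  17] [213.6 241. ]
top green [214 243   6   5  10] [217.  245.3]
scene green [331 221  19  19 247] [339.9 230.2]
scene green [232 272  12   8  46] [237.6 275.7]
```

View pics/topc.png

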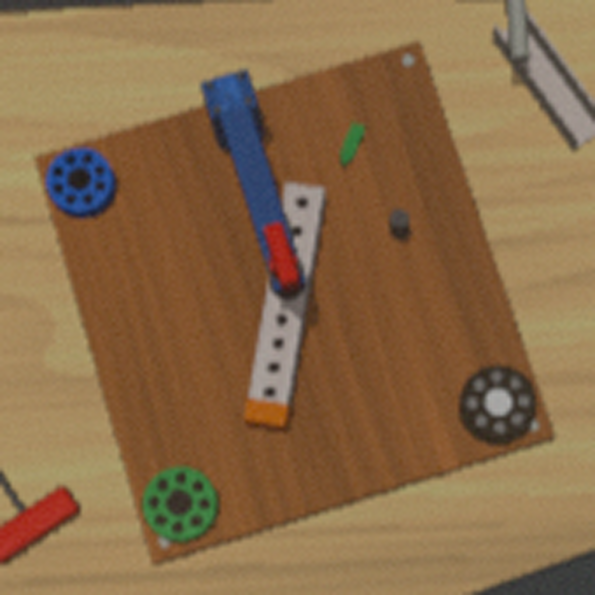

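View pics/scenec.png

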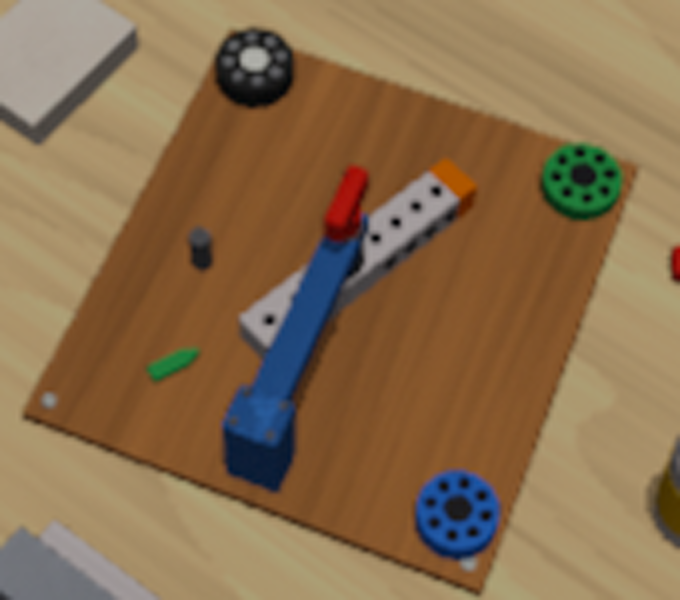

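Run:
```python
from h import *
s=snap("top"); t=snap("scene")
def c2t(x,y): return [170+x/3.5,95+y/3.5]
def c2s(x,y): return [195+x/4,185+y/4]
bt=ray(s,[c2t(37,158),c2t(419,42),c2t(553,437),c2t(156,564)],.012)
bs=ray(t,[c2s(25,413),c2s(480,592),c2s(637,165),c2s(240,30)],.012)
print("board top",bt.round(4).tolist(),bt.mean(0).round(4)); print("board scene",bs.round(4).tolist(),bs.mean(0).round(4))
P=cloud(s);Q=cloud(t)
for nm,c,C,roi in [("top",s,P,(235,150,265,190)),("scene",t,Q,(265,220,295,250))]:
    m=(mask(c,(0,150,60),(6,255,255),roi)|mask(c,(174,150,60),(180,255,255),roi))>0
    p=C[m]; print(nm,"knob z",np.percentile(p[:,2],[5,50,95]).round(4))
    top=p[p[:,2]>.132]; print(len(top))
    r=cv2.minAreaRect((top[:,:2]*1000).astype(np.float32)); print(r, cv2.boxPoints(r).round(1).tolist())
# link
for nm,c,C in [("top",s,P),("scene",t,Q)]:
    m=(abs(C[...,2]-.042)<.006)&(np.hypot(C[...,0]-bt.mean(0)[0],C[...,1]-bt.mean(0)[1])<.13)
    h=hsv(c); w=m&(h[...,1]<70); o=m&mask(c,(5,170,100),(20,255,255)).astype(bool)
    k,l,st,ce=cv2.connectedComponentsWithStats((w|o).astype(np.uint8))
    vv,uu=np.where(o); 
    pts=ray(c,np.c_[np.where(w|o)[1],np.where(w|o)[0]],.042)
    r=cv2.minAreaRect((pts[:,:2]*1000).astype(np.float32)); print(nm,"link",r,cv2.boxPoints(r).round(1).tolist(), (w|o).sum())
    print("orange",ray(c,np.c_[uu,vv],.042).mean(0).round(4),o.sum())
print("link corners top",ray(s,[c2t(286,184),c2t(325,188),c2t(285,429),c2t(246,422)],.042).round(4).tolist())
print("link corners scene",ray(t,[c2s(240,318),c2s(265,345),c2s(474,188),c2s(443,160)],.042).round(4).tolist())
print("pointer top tip/tail",ray(s,[c2t(346,164),c2t(356,124)],.015).round(4).tolist())
print("pointer scn",ray(t,[c2s(198,352),c2s(151,376)],.015).round(4).tolist())
print("column top corners scene",ray(t,[c2s(229,402),c2s(283,440),c2s(296,402),c2s(245,385)],.092).round(4).tolist())
print("arm col top",ray(s,[c2t(203,84),c2t(248,70),c2t(257,110),c2t(214,122)],.092).round(4).tolist())
```

```text
board top [[0.7023, 0.2846, 0.012], [0.7877, -0.0411, 0.012], [0.4412, -0.1293, 0.012], [0.3562, 0.1944, 0.012]] [0.5719 0.0771 0.012 ]
board scene [[0.7873, -0.0353, 0.012], [0.7047, 0.2895, 0.012], [0.358, 0.1999, 0.012], [0.4385, -0.1194, 0.012]] [0.5721 0.0837 0.012 ]
top knob z [0.125  0.1329 0.1395]
63
((572.9856567382812, 79.7485580444336), (45.4608154296875, 14.751932144165039), 19.95682144165039) [[549.0999755859375, 78.9000015258789], [554.0999755859375, 65.0999984741211], [596.9000244140625, 80.5999984741211], [591.7999877929688, 94.4000015258789]]
scene knob z [0.1017 0.1332 0.1384]
68
((574.11328125, 80.28108978271484), (45.07476806640625, 14.55242919921875), 12.178156852722168) [[550.5, 82.5999984741211], [553.5999755859375, 68.4000015258789], [597.7000122070312, 77.9000015258789], [594.5999755859375, 92.0999984741211]]
top link ((550.636474609375, 50.34258270263672), (101.06985473632812, 200.15505981445312), 77.1971206665039) [[441.79998779296875, 23.200000762939453], [637.0, -21.100000381469727], [659.4000244140625, 77.4000015258789], [464.20001220703125, 121.80000305
[... 224 characters left out ...]
], [661.2000122070312, 74.0], [466.0, 126.5999984741211]] 455
orange [0.4664 0.1003 0.042 ] 52
link corners top [[0.6578, 0.0759, 0.042], [0.6526, 0.0442, 0.042], [0.4541, 0.0854, 0.042], [0.4615, 0.1161, 0.042]]
link corners scene [[0.6519, 0.0491, 0.042], [0.6581, 0.076, 0.042], [0.4656, 0.1207, 0.042], [0.4592, 0.0887, 0.042]]
pointer top tip/tail [[0.6814, 0.0262, 0.015], [0.7162, 0.0161, 0.015]]
pointer scn [[0.6802, 0.0326, 0.015], [0.7144, 0.0178, 0.015]]
column top corners scene [[0.724, 0.0986, 0.092], [0.7242, 0.1429, 0.092], [0.698, 0.1336, 0.092], [0.7082, 0.0995, 0.092]]
arm col top [[0.7288, 0.1365, 0.092], [0.7386, 0.1, 0.092], [0.7043, 0.0942, 0.092], [0.6961, 0.1288, 0.092]]
```

```bash
cat >> h.py <<'E'
def yaw(r=None):
    s=manip.sense(); M=R.from_quat(s["tool_rot"]).as_matrix()
    return s,M
def rep():
    s,M=yaw(); a=np.degrees(np.arctan2(M[1,1],M[0,1])); b=np.degrees(np.arctan2(M[1,2],M[0,2]))
    print("t",round(s["t"],3),"tcp",s["tcp_pos"].round(4),"jawaxis deg",a.round(2),"toolz deg",b.round(2),"down",M[:,0].round(3),"q",np.round(s["q"],3),"F",s["force"].round(1),"T",s["ft_torque"].round(2),"gap",round(s["finger_gap"],3))
E
python3 -c "
from h import *
rep()
s=snap('wrist'); print(R.from_quat(s['attitude']).as_matrix().round(2)); M=yaw()[1]; print(M.T@(s['origin']-manip.sense()['tcp_pos']))"
```

```text
t 0.35 tcp [ 0.203  -0.5909  0.2561] jawaxis deg -71.05 toolz deg -161.05 down [-0.     0.001 -1.   ] q [-1.418  0.528  1.433  0.     1.181 -0.178] F [-0.5  0.2 -0.2] T [ 0.01 -0.03 -0.  ] gap 1.0
[[ 0.32 -0.91 -0.27]
 [-0.95 -0.31 -0.09]
 [-0.    0.28 -0.96]]
[-0.11654271 -0.00042339 -0.07077961]
```

```bash
python3 -m crank '[1,100,200,74,0, 1,369,671,74,-0.08, 1,369,671,74,-0.08, 1,369,671,74,-0.08, 1,369,671,74,-0.08, 1,369,671,74,-0.08, 1,369,671,74,-0.08, 1,369,671,74,-0.08, 1,369,671,74,-0.08, 1,369,671,74,-0.08]'; python3 -c "
from h import *
rep()"
```

```text
t: 1.65
tcp_pos: [0.5023, -0.0456, 0.3196]
tool_rot: [0.702, 0.088, -0.701, 0.089]
force: [1.4, -0.8, -0.6]
finger_gap: 0.999
t 1.65 tcp [ 0.5023 -0.0456  0.3196] jawaxis deg -75.63 toolz deg -165.63 down [ 0.001 -0.001 -1.   ] q [-0.312  0.288  1.649 -0.     1.204  1.008] F [ 1.4 -0.8 -0.6] T [-0.04 -0.06 -0.  ] gap 0.999
```

```bash
python3 -m crank '[0.5,60,115,10,0, 0.5,60,115,10,0, 0.5,60,115,10,0, 0.5,60,115,10,0]'
python3 - <<'E'
from h import *
rep(); s=snap("wrist"); cv2.imwrite("pics/w1.png",s["img"][:,:,::-1]); rep()
E
```

```text
t: 2.15
tcp_pos: [0.561, 0.0677, 0.3288]
tool_rot: [-0.701, -0.089, 0.702, -0.089]
force: [-0.2, -0.9, -0.5]
finger_gap: 0.498
t 2.15 tcp [0.561  0.0677 0.3288] jawaxis deg -75.56 toolz deg -165.56 down [-0.001 -0.001 -1.   ] q [-7.700e-02  3.690e-01  1.494e+00 -1.000e-03  1.280e+00  1.242e+00] F [-0.2 -0.9 -0.5] T [-0.02 -0.02  0.03] gap 0.498
t 2.2 tcp [0.5608 0.0669 0.3288] jawaxis deg -75.64 toolz deg -165.64 down [-0.001 -0.001 -1.   ] q [-7.900e-02  3.690e-01  1.495e+00 -1.000e-03  1.280e+00  1.242e+00] F [-0.2 -0.8 -0.4] T [ 0.05 -0.01  0.01] gap 0.498
```

View pics/w1.png

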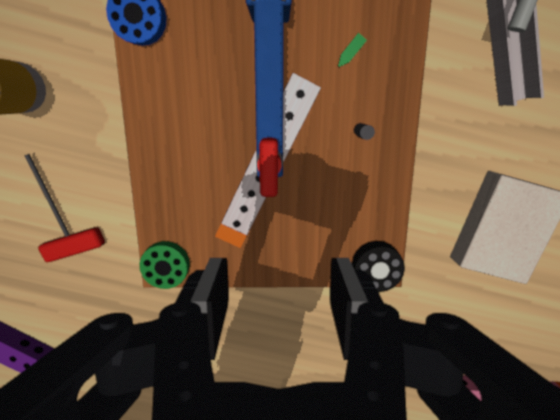

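The wrist view shows the knob at (269,167), the link's orange end at (231,236), the tail at (305,85), the pointer tip at (341,65) and the post at (365,131). The grey link on the jig is confirmed as the right part.

Run:
```python
from h import *
s=snap("wrist"); C=cloud(s)
np.save("/tmp/x.npy",0)
def comp(m):
    k,l,st,ce=cv2.connectedComponentsWithStats(m); i=1+np.argmax(st[1:,4]); return (l==i)
# knob
m=comp(mask(s,(0,150,60),(6,255,255),(250,130,290,205))|mask(s,(174,150,60),(180,255,255),(250,130,290,205)))
top=m&(abs(C[...,2]-.136)<.006)
print("knob z",np.percentile(C[m][:,2],[5,50,95]),m.sum(),top.sum())
uv=np.c_[np.where(top)[1],np.where(top)[0]]; p=ray(s,uv,.136)
r=cv2.minAreaRect((p[:,:2]*1000).astype(np.float32)); print("knob",r)
# link
o=comp(mask(s,(7,170,100),(18,255,255),(200,215,260,260)))
h=hsv(s); w=np.zeros((420,560),np.uint8); w[65:250,210:330]=((h[...,1]<60)&(h[...,2]>110))[65:250,210:330]
o2=o&(abs(C[...,2]-.042)<.008)
w=(w>0)&(abs(C[...,2]-.042)<.008)
a=(w|o2); uv=np.c_[np.where(a)[1],np.where(a)[0]]; p=ray(s,uv,.042)
r=cv2.minAreaRect((p[:,:2]*1000).astype(np.float32)); print("link",r,cv2.boxPoints(r).round(1).tolist())
q=ray(s,np.c_[np.where(o2)[1],np.where(o2)[0]],.042); print("orange",q.mean(0).round(4))
g=comp(mask(s,(50,100,40),(85,255,255),(330,25,375,75)))
q=ray(s,np.c_[np.where(g)[1],np.where(g)[0]],.015)[:,:2]
c=q.mean(0); u,_,vt=np.linalg.svd(q-c); d=vt[0]; d=d*np.sign(d[0]); pr=(q-c)@d
print("pointer centroid",c.round(4),"dir deg",np.degrees(np.arctan2(d[1],d[0])),"tip",c+d*pr.min(),"tail",c+d*pr.max())
crop(s,(200,20,400,260),2.4,"pics/w1c.png")
```

```text
knob z [0.11285069 0.1345799  0.13607012] 1072 1002
knob ((572.6043701171875, 80.58329010009766), (48.678226470947266, 15.243131637573242), 14.173894882202148)
link ((556.6192626953125, 83.62516784667969), (32.57176208496094, 200.0090789794922), 77.96778869628906) [[455.3999938964844, 88.5], [651.0, 46.79999923706055], [657.7999877929688, 78.69999694824219], [462.20001220703125, 120.4000015258789]]
orange [0.4669 0.1027 0.042 ]
pointer centroid [0.6979 0.0222] dir deg -24.66501459340651 tip [0.67880017 0.0309653 ] tail [0.7131447  0.01519398]
```

View pics/w1c.png

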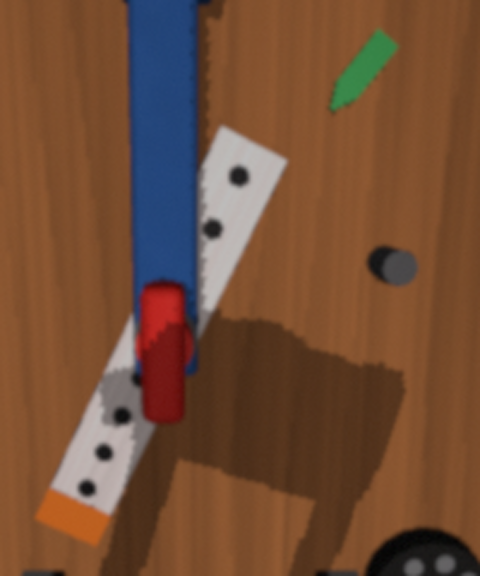

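```bash
python3 -m crank '[0.5,11.5,13.5,-60,0, 0.5,11.5,13.5,-120,0, 0.5,11.5,13.5,-180,0, 0.5,11.5,13.5,-201,0, 0.5,11.5,13.5,-201,0, 0.5,11.5,13.5,-201,0]' 70
python3 - <<'E'
from h import *
rep(); s=snap("wrist"); cv2.imwrite("pics/w2.png",s["img"][:,:,::-1])
E
```

```text
t: 3.0
tcp_pos: [0.5738, 0.0799, 0.1293]
tool_rot: [0.702, 0.088, -0.701, 0.088]
force: [-0.6, 0.1, -0.1]
finger_gap: 0.5
t 3.0 tcp [0.5738 0.0799 0.1293] jawaxis deg -75.73 toolz deg -165.73 down [ 0.002 -0.    -1.   ] q [-0.054  0.639  1.657 -0.     0.843  1.267] F [-0.6  0.1 -0.1] T [ 0.06 -0.03 -0.  ] gap 0.5
```

View pics/w2.png

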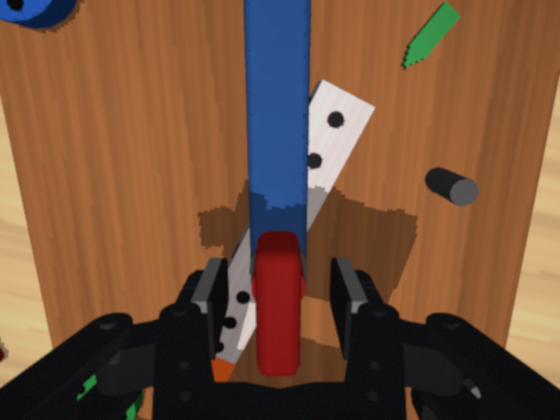

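```bash
python3 -m crank '[0,0,0,0,0, 0,0,0,0,0, 0,0,0,0,0, 0,0,0,0,0, 0,0,0,0,0, 0,0,0,0,0]' 70; python3 -c "
from h import *
rep()"
```

```text
t: 3.8
tcp_pos: [0.5739, 0.0805, 0.13]
tool_rot: [0.703, 0.088, -0.7, 0.089]
force: [-0.4, -1.1, 5.2]
finger_gap: 0.213
t 3.8 tcp [0.5739 0.0805 0.13  ] jawaxis deg -75.59 toolz deg -165.59 down [ 0.003 -0.001 -1.   ] q [-0.053  0.638  1.657 -0.002  0.844  1.268] F [-0.4 -1.1  5.2] T [-0.37  0.08 -0.02] gap 0.213
```

```bash
python3 -m crank '[0,0,0,0.2,0.15, 0,0,0,0.5,0.32, 0,0,0,0.8,0.49, 0,0,0,1,0.66, 0,0,0,1.3,0.83, 0,0,0,1.6,1.0, 0,0,0,1.9,1.17, 0,0,0,2.2,1.34, 0,0,0,2.4,1.48, 0,0,0,2.5,1.57]' 70; python3 -m crank '[0,0,0,0,0, 0,0,0,0,0]'
python3 - <<'E'
from h import *
rep(); s=snap("top"); crop(s,(200,110,300,230),5,"pics/t3.png")
s=snap("wrist"); cv2.imwrite("pics/w3.png",s["img"][:,:,::-1])
E
```

```text
t: 5.05
tcp_pos: [0.5724, 0.0813, 0.1324]
tool_rot: [0.433, 0.559, -0.433, 0.559]
force: [-3.9, 0.9, 7.0]
finger_gap: 0.206
t: 5.3
tcp_pos: [0.5725, 0.0813, 0.1324]
tool_rot: [0.434, 0.559, -0.434, 0.559]
force: [-3.8, -0.1, 7.1]
finger_gap: 0.214
t 5.3 tcp [0.5725 0.0813 0.1324] jawaxis deg 14.35 toolz deg -75.65 down [ 0.  0. -1.] q [-0.052  0.634  1.657  0.     0.851 -0.303] F [-3.8 -0.1  7.1] T [0.02 0.51 0.  ] gap 0.214
```

View pics/w3.png

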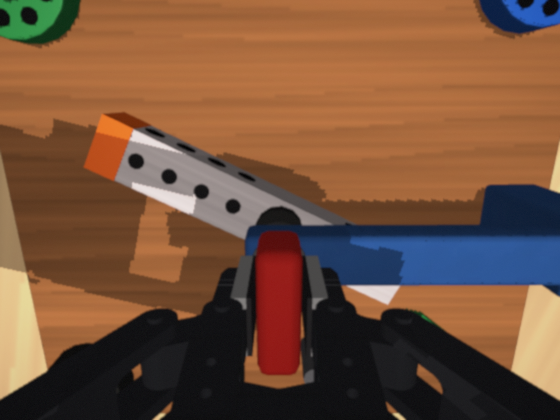

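```bash
python3 -m crank '[0.5,0,0,0,0, 0.5,0,0,0,0, 0.5,0,0,35,0, 0.85,0,0,75,0]'
python3 - <<'E'
from h import *
rep(); s=snap("wrist"); cv2.imwrite("pics/w4.png",s["img"][:,:,::-1])
C=cloud(s)
m=((mask(s,(0,150,60),(6,255,255),(200,100,360,420))|mask(s,(174,150,60),(180,255,255),(200,100,360,420)))>0)&(abs(C[...,2]-.138)<.006)
p=ray(s,np.c_[np.where(m)[1],np.where(m)[0]],.1385); print("knob",cv2.minAreaRect((p[:,:2]*1000).astype(np.float32)),m.sum())
E
```

```text
t: 5.9
tcp_pos: [0.5725, 0.081, 0.2056]
tool_rot: [0.433, 0.559, -0.434, 0.558]
force: [0.7, -0.1, 0.2]
finger_gap: 0.698
t 5.9 tcp [0.5725 0.081  0.2056] jawaxis deg 14.32 toolz deg -75.68 down [-0.002  0.    -1.   ] q [-0.053  0.529  1.602  0.     1.013 -0.303] F [ 0.7 -0.1  0.2] T [-0.    0.02 -0.02] gap 0.698
knob ((570.343017578125, 82.29776000976562), (15.394790649414062, 48.710391998291016), 14.325121879577637) 2440
```

View pics/w4.png

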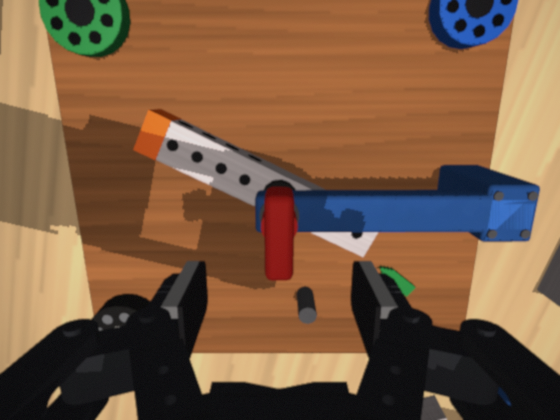

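The knob now lies at 104.3°, so it has backed off about 90°. Next I go to the head of the link.

```bash
python3 -m crank '[0.85,-45,9,0,0.18, 0.85,-88,18,0,0.36, 0.85,-88,18,0,0.54, 0.85,-88,18,0,0.72, 0.85,-88,18,0,0.9, 0.85,-88,18,0,1.11, 0.85,-88,18,-50,1.11, 0.85,-88,18,-100,1.11, 0.85,-88,18,-140,1.11, 0.85,-88,18,-140,1.11]' 20
python3 - <<'E'
from h import *
rep(); s=snap("wrist"); cv2.imwrite("pics/w5.png",s["img"][:,:,::-1])
E
```

```text
t: 7.2
tcp_pos: [0.4832, 0.099, 0.0632]
tool_rot: [0.074, 0.705, -0.075, 0.701]
force: [0.6, 0.2, -0.7]
finger_gap: 0.848
t 7.2 tcp [0.4832 0.099  0.0632] jawaxis deg 77.91 toolz deg -12.09 down [-0.006  0.    -1.   ] q [-0.025  0.689  1.9    0.     0.559 -1.385] F [ 0.6  0.2 -0.7] T [-0.06  0.04 -0.04] gap 0.848
```

View pics/w5.png

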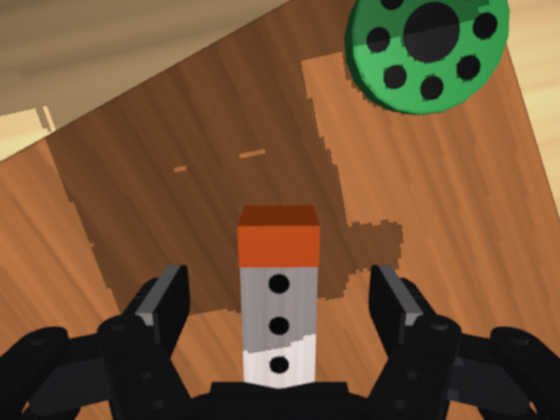

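```bash
python3 -m crank '[0.7,0,0,-13,0, 0.44,0,0,-13,0, 0.44,0,0,-13,0, 0.44,0,0,-13,0, 0.44,0,0,-13,0]' 20
python3 - <<'E'
from h import *
rep(); P=np.array([.572,.0805]); p=manip.sense()["tcp_pos"][:2]-P; a0=np.arctan2(p[1],p[0]); r=np.hypot(*p); print(np.degrees(a0),r)
for d in range(9,117,9):
    a=a0-np.radians(d); print(d,((np.array([np.cos(a),np.sin(a)])*r-p)*1000).round(1),-round(np.radians(d),3))
E
```

```text
t: 7.88
tcp_pos: [0.4851, 0.099, 0.053]
tool_rot: [0.074, 0.703, -0.074, 0.703]
force: [0.4, -0.4, -1.4]
finger_gap: 0.438
t 7.875 tcp [0.4851 0.099  0.053 ] jawaxis deg 77.92 toolz deg -12.08 down [ 0.001 -0.    -1.   ] q [-0.025  0.709  1.903  0.     0.529 -1.385] F [ 0.4 -0.4 -1.4] T [ 0.02 -0.05  0.01] gap 0.438
167.9475022634618 0.08881913682158434
9 [ 4.  13.4] -0.157
18 [10.  25.9] -0.314
27 [17.9 37.4] -0.471
36 [27.5 47.5] -0.628
45 [38.6 56. ] -0.785
54 [50.8 62.6] -0.942
63 [64.  67.3] -1.1
72 [77.7 69.8] -1.257
81 [91.6 70.1] -1.414
90 [105.4  68.3] -1.571
99 [118.8  64.3] -1.728
108 [131.3  58.3] -1.885
```

```bash
python3 -m crank '[0.44,4,13.4,0,-0.157, 0.44,10,25.9,0,-0.314, 0.44,17.9,37.4,0,-0.471, 0.44,27.5,47.5,0,-0.628, 0.44,38.6,56,0,-0.785, 0.44,50.8,62.6,0,-0.942, 0.44,64,67.3,0,-1.1, 0.44,77.7,69.8,0,-1.257, 0.44,91.6,70.1,0,-1.414, 0.44,91.6,70.1,0,-1.414]' 20
python3 - <<'E'
from h import *
rep(); s=snap("wrist"); cv2.imwrite("pics/w6.png",s["img"][:,:,::-1])
s=snap("top"); crop(s,(170,95,340,265),3.5,"pics/t6.png")
E
```

```text
t: 9.12
tcp_pos: [0.5774, 0.1692, 0.0527]
tool_rot: [0.513, 0.486, -0.513, 0.487]
force: [0.5, -0.2, 0.3]
finger_gap: 0.439
t 9.125 tcp [0.5774 0.1692 0.0527] jawaxis deg -3.0 toolz deg -93.0 down [ 0.001  0.    -1.   ] q [0.099 0.781 1.628 0.    0.731 0.152] F [ 0.5 -0.2  0.3] T [ 0.03  0.01 -0.  ] gap 0.439
```

View pics/w6.png

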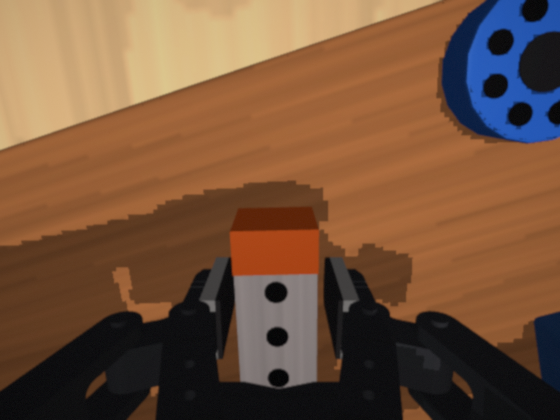

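View pics/t6.png

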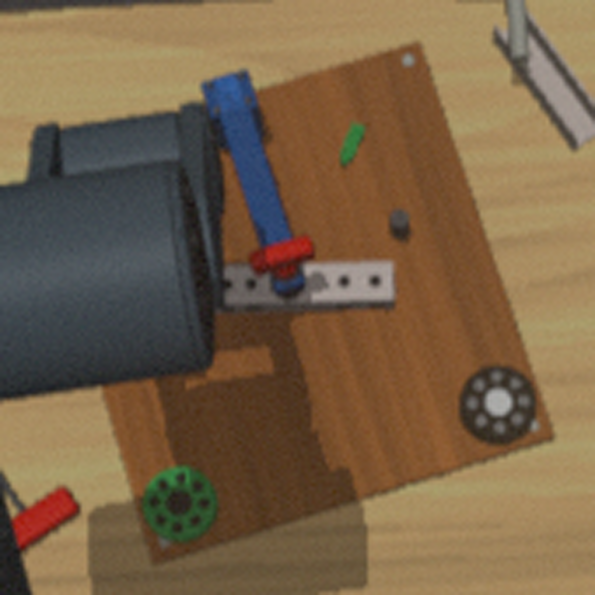

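The link has followed the cage. It now points along about +y, with its tail at top-crop (375,282), clear of the post. I'll continue to about 60°.

```bash
python3 -m crank '[0.44,13.8,-1.8,0,-0.157, 0.44,27.2,-5.8,0,-0.314, 0.44,39.7,-11.8,0,-0.471, 0.44,39.7,-11.8,0,-0.471, 0.85,39.7,-11.8,0,-0.471, 0.85,39.7,-11.8,0,-0.471, 0.85,39.7,-11.8,40,-0.471, 0.85,39.7,-11.8,100,-0.471, 0.85,39.7,-11.8,155,-0.471]' 20
python3 - <<'E'
from h import *
rep(); s=snap("top"); crop(s,(170,95,340,265),3.5,"pics/t7.png")
s=snap("wrist"); cv2.imwrite("pics/w7.png",s["img"][:,:,::-1])
E
```

```text
t: 10.35
tcp_pos: [0.6153, 0.1577, 0.2091]
tool_rot: [-0.612, -0.354, 0.612, -0.354]
force: [0.1, 0.3, -0.5]
finger_gap: 0.848
t 10.35 tcp [0.6153 0.1577 0.2091] jawaxis deg -29.93 toolz deg -119.93 down [-0.001 -0.    -1.   ] q [ 0.075  0.595  1.451 -0.     1.097  0.598] F [ 0.1  0.3 -0.5] T [-0.01 -0.02 -0.02] gap 0.848
```

View pics/t7.png

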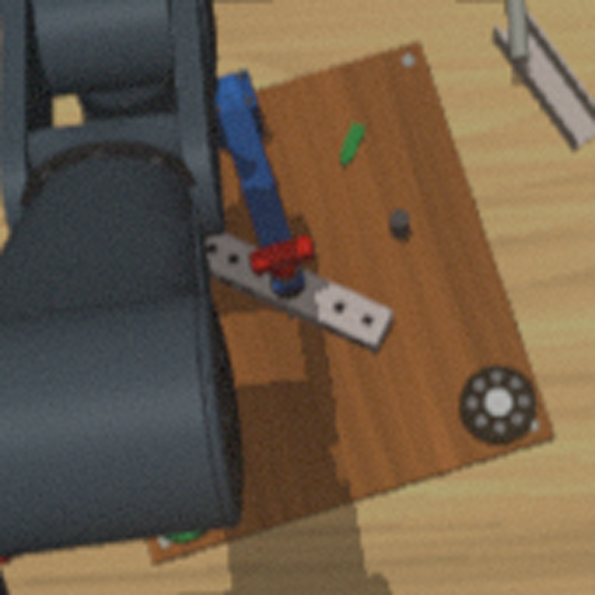

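View pics/w7.png

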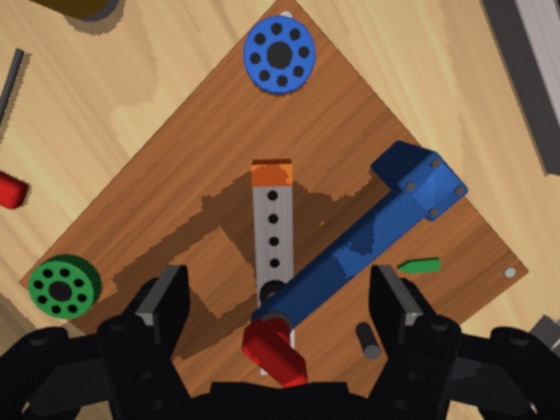

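```bash
python3 -m crank '[0.85,-20,-40,0,0.18, 0.85,-40,-80,0,0.36, 0.85,-60,-110,0,0.54, 0.85,-78,-140,0,0.72, 0.85,-78,-140,0,0.9, 0.85,-78,-140,0,1.08, 0.85,-78,-140,0,1.26, 0.85,-78,-140,0,1.44, 0.85,-78,-140,0,1.62, 0.85,-78,-140,0,1.8]' 20;  python3 -m crank '[0.85,0,0,0,0.18, 0.85,0,0,0,0.36, 0.85,0,0,0,0.54, 0.85,0,0,0,0.72, 0.85,0,0,0,0.9, 0.85,0,0,0,1.08, 0.85,0,0,0,1.26, 0.85,0,0,0,1.36, 0.85,0,0,0,1.36]' 20
python3 - <<'E'
from h import *
rep(); s=snap("wrist"); cv2.imwrite("pics/w8.png",s["img"][:,:,::-1])
E
```

```text
t: 11.7
tcp_pos: [0.5371, 0.0177, 0.2069]
tool_rot: [0.101, 0.7, -0.101, 0.699]
force: [-0.6, 0.2, 0.1]
finger_gap: 0.852
t: 12.82
tcp_pos: [0.5373, 0.0177, 0.207]
tool_rot: [-0.358, 0.61, 0.359, 0.609]
force: [0.0, 0.5, 0.5]
finger_gap: 0.85
t 12.825 tcp [0.5373 0.0177 0.207 ] jawaxis deg 150.99 toolz deg 60.99 down [-0.002  0.    -1.   ] q [-0.175  0.478  1.702 -0.     0.963 -2.81 ] F [0.  0.5 0.5] T [ 0.04 -0.01 -0.02] gap 0.85
```

View pics/w8.png

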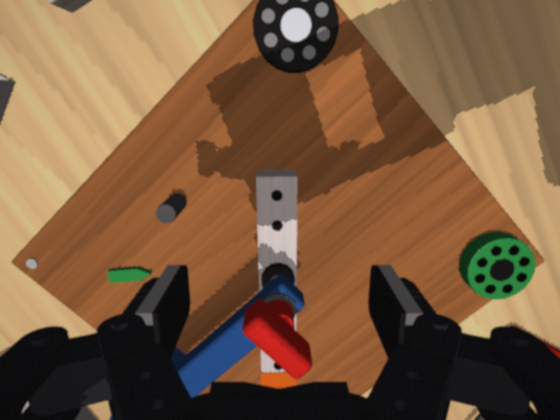

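```bash
python3 -m crank '[0.85,0,0,-60,0, 0.85,0,0,-120,0, 0.85,0,0,-150,0, 0.85,0,0,-156,0, 0.44,0,0,-156,0, 0.44,0,0,-156,0, 0.44,0,0,-156,0, 0.44,0,0,-156,0]' 20
python3 - <<'E'
from h import *
rep(); s=snap("wrist"); cv2.imwrite("pics/w9.png",s["img"][:,:,::-1])
P=np.array([.572,.0805]); p=manip.sense()["tcp_pos"][:2]-P; a0=np.arctan2(p[1],p[0]); r=np.hypot(*p); print(np.degrees(a0),r)
for d in list(range(9,80,9))+[78,81,84,86]:
    a=a0-np.radians(d); print(d,((np.array([np.cos(a),np.sin(a)])*r-p)*1000).round(1),-round(np.radians(d),3))
E
```

```text
t: 13.88
tcp_pos: [0.5387, 0.0173, 0.0525]
tool_rot: [-0.359, 0.609, 0.358, 0.61]
force: [-0.4, 0.2, -0.6]
finger_gap: 0.436
t 13.875 tcp [0.5387 0.0173 0.0525] jawaxis deg 150.98 toolz deg 60.98 down [ 0.002 -0.    -1.   ] q [-0.175  0.736  1.792  0.     0.612 -2.81 ] F [-0.4  0.2 -0.6] T [-0.01 -0.    0.01] gap 0.436
-117.86238392864658 0.07151915365432843
9 [-9.5  6. ] -0.157
18 [-17.9  13.4] -0.314
27 [-25.1  22.1] -0.471
36 [-30.8  31.7] -0.628
45 [-34.9  42.2] -0.785
54 [-37.4  53.1] -0.942
63 [-38.1  64.3] -1.1
72 [-37.   75.5] -1.257
78 [-35.4  82.8] -1.361
81 [-34.3  86.3] -1.414
84 [-33.   89.9] -1.466
86 [-32.   92.2] -1.501
```

View pics/w9.png

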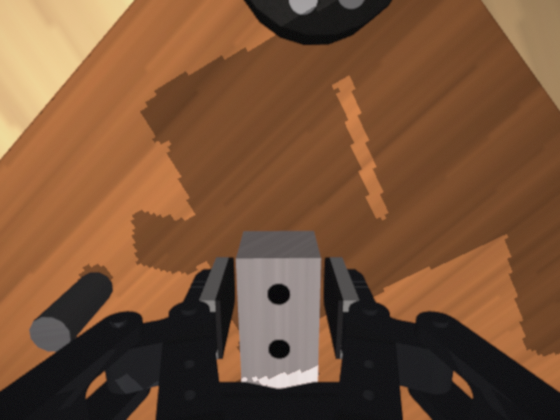

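```bash
python3 -m crank '[0.44,-9.5,6,0,-0.157, 0.44,-17.9,13.4,0,-0.314, 0.44,-25.1,22.1,0,-0.471, 0.44,-30.8,31.7,0,-0.628, 0.44,-34.9,42.2,0,-0.785, 0.44,-37.4,53.1,0,-0.942, 0.44,-38.1,64.3,0,-1.1, 0.44,-37,75.5,0,-1.257, 0.44,-37,75.5,0,-1.257]' 20
python3 - <<'E'
from h import *
rep(); s=snap("wrist"); cv2.imwrite("pics/w10.png",s["img"][:,:,::-1])
s=snap("scene"); crop(s,(195,185,365,335),4,"pics/s10.png")
P=np.array([.572,.0805]); p=manip.sense()["tcp_pos"][:2]-P; a0=np.arctan2(p[1],p[0]); r=np.hypot(*p); print(np.degrees(a0)%360,r)
a=np.radians(155.2); print(((np.array([np.cos(a),np.sin(a)])*r-p)*1000).round(1))
E
```

```text
t: 15.05
tcp_pos: [0.5014, 0.0933, 0.0519]
tool_rot: [0.067, 0.704, -0.067, 0.704]
force: [-0.2, 0.2, -0.9]
finger_gap: 0.437
t 15.05 tcp [0.5014 0.0933 0.0519] jawaxis deg 79.13 toolz deg -10.87 down [ 0.001  0.    -1.   ] q [-0.035  0.72   1.865  0.     0.556 -1.416] F [-0.2  0.2 -0.9] T [-0.01 -0.02  0.07] gap 0.437
170.18681508346447 0.07192782718081688
[ 5.6 17.9]
```

View pics/s10.png

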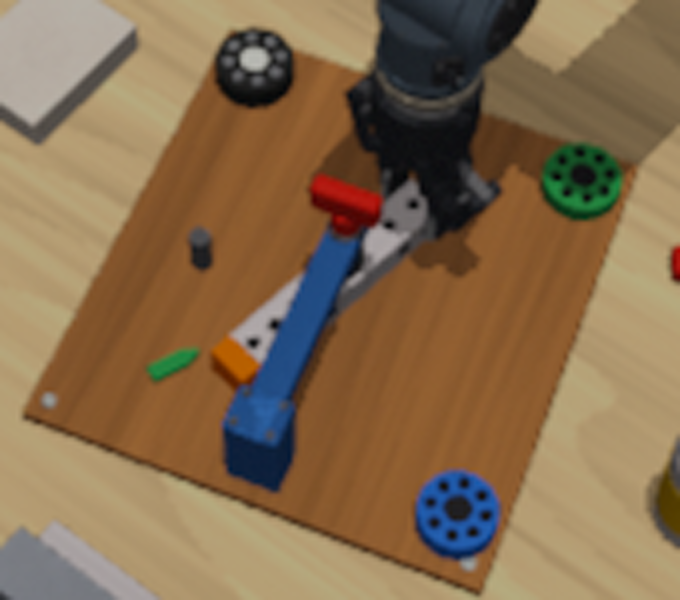

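View pics/w10.png

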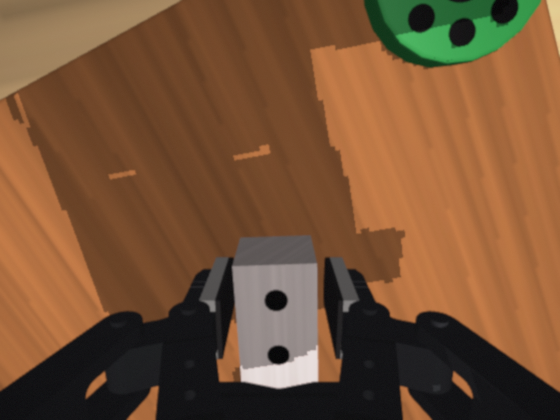

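The link has swung under the blue arm, with its orange end at scene-crop (237,362), a little short of the green pointer tip at (197,353). I'll do the last 14° and then centre it by closing lightly.

```bash
python3 -m crank '[0.44,2.3,9,0,-0.122, 0.44,5.6,17.9,0,-0.243, 0.44,5.6,17.9,0,-0.243, 0.3,5.6,17.9,0,-0.243, 0.3,5.6,17.9,0,-0.243, 0.3,5.6,17.9,0,-0.243]' 20
python3 - <<'E'
from h import *
rep(); s=snap("scene"); crop(s,(195,185,365,335),4,"pics/s11.png")
def comp(m):
    k,l,st,ce=cv2.connectedComponentsWithStats(m.astype(np.uint8)); i=1+np.argmax(st[1:,4]); return (l==i)
P=np.array([.572,.0805])
for nm,roi in [("scene",(235,255,275,290)),("top",(235,110,300,190))]:
    s=snap(nm); C=cloud(s)
    o=comp(mask(s,(7,170,100),(18,255,255),roi)&(((abs(C[...,2]-.042)<.008)*255).astype(np.uint8)))
    q=ray(s,np.c_[np.where(o)[1],np.where(o)[0]],.042)[:,:2]; c=q.mean(0); print(nm,o.sum(),"orange",c.round(4),np.degrees(np.arctan2(*(c-P)[::-1])),np.hypot(*(c-P)))
E
```

```text
t: 15.9
tcp_pos: [0.5067, 0.1105, 0.0517]
tool_rot: [0.153, 0.69, -0.153, 0.69]
force: [0.4, -0.4, 2.3]
finger_gap: 0.365
t 15.9 tcp [0.5067 0.1105 0.0517] jawaxis deg 65.07 toolz deg -24.93 down [-0. -0. -1.] q [-1.000e-03  7.250e-01  1.843e+00 -0.000e+00  5.740e-01 -1.136e+00] F [ 0.4 -0.4  2.3] T [-0.    0.14  0.1 ] gap 0.365
scene 79 orange [0.6717 0.0361] -24.01445183337854 0.10912124496894575
top 56 orange [0.6724 0.0354] -24.198978056022447 0.11012102443152885
```

View pics/s11.png

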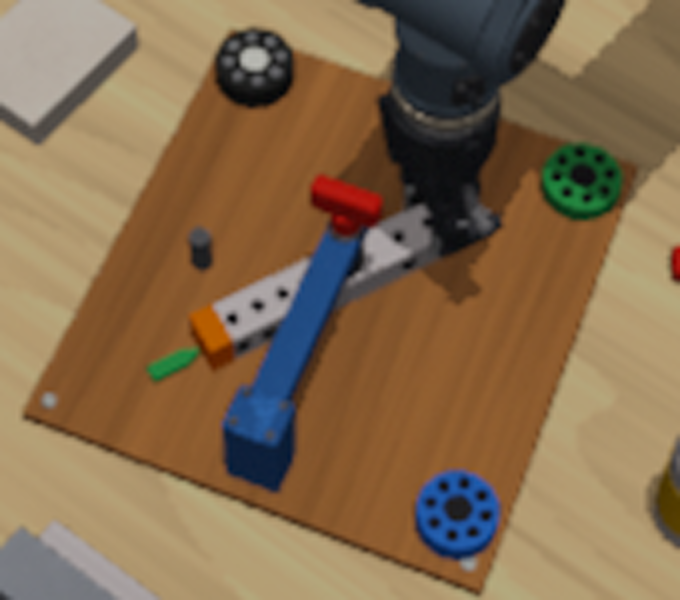

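```bash
python3 -m crank '[0.6,0,0,0,0, 0.85,0,0,0,0, 0.85,0,0,50,0, 0.85,0,0,110,0, 0.85,20,-15,170,-0.18, 0.85,54,-43,220,-0.36, 0.85,54,-43,277,-0.54, 0.85,54,-43,277,-0.72, 0.85,54,-43,277,-0.9, 0.85,54,-43,277,-1.08]' 20;  python3 -m crank '[0.85,0,0,0,-0.18, 0.85,0,0,0,-0.36, 0.85,0,0,0,-0.54, 0.85,0,0,0,-0.72, 0.85,0,0,0,-0.9, 0.85,0,0,0,-1.08, 0.85,0,0,0,-1.26, 0.85,0,0,0,-1.38, 0.85,0,0,0,-1.38]' 20
cat > meas.py <<'E'
from h import *
import sys
def comp(m):
    k,l,st,ce=cv2.connectedComponentsWithStats(m.astype(np.uint8)); i=1+np.argmax(st[1:,4]); return (l==i)
rep(); s=snap("wrist"); cv2.imwrite(f"pics/{sys.argv[1]}.png",s["img"][:,:,::-1]); C=cloud(s)
near=np.hypot(C[...,0]-.572,C[...,1]-.0805)
h=hsv(s)
kn=comp((((h[...,0]<7)|(h[...,0]>173))&(h[...,1]>150)&(near<.04)&(C[...,2]>.128)))
p=ray(s,np.c_[np.where(kn)[1],np.where(kn)[0]],.1365); print("knob",cv2.minAreaRect((p[:,:2]*1000).astype(np.float32)))
top=(abs(C[...,2]-.042)<.008)&(near<.125)
o=comp((mask(s,(7,170,100),(18,255,255))>0)&top)
w=(h[...,1]<60)&(h[...,2]>60)&top&(C[...,2]>.037)
a=w|o; k,l,st,ce=cv2.connectedComponentsWithStats(a.astype(np.uint8)); a=np.isin(l,[i for i in range(1,k) if st[i,4]>25])
p=ray(s,np.c_[np.where(a)[1],np.where(a)[0]],.042)
r=cv2.minAreaRect((p[:,:2]*1000).astype(np.float32)); print("link",r,cv2.boxPoints(r).round(1).tolist())
q=ray(s,np.c_[np.where(o)[1],np.where(o)[0]],.042)[:,:2]; c=q.mean(0); P=np.array([.572,.0805])
print("orange",c.round(4),"ang",np.degrees(np.arctan2(*(c-P)[::-1])))
g=comp((mask(s,(50,100,40),(85,255,255))>0)&(near>.1)&(near<.18)&(C[...,0]>.64))
q=ray(s,np.c_[np.where(g)[1],np.where(g)[0]],.015)[:,:2]
c=q.mean(0); u,_,vt=np.linalg.svd(q-c,full_matrices=False); d=vt[0]; d=d*np.sign(d[0]); pr=(q-c)@d
tip=c+d*pr.min()
print("pointer c",c.round(4),np.degrees(np.arctan2(*(c-P)[::-1])),"dir",np.degrees(np.arctan2(d[1],d[0])),"tip",tip,np.degrees(np.arctan2(*(tip-P)[::-1])))
E
python3 meas.py w12
```

```text
t: 17.3
tcp_pos: [0.5605, 0.0678, 0.3285]
tool_rot: [0.488, 0.512, -0.488, 0.512]
force: [1.8, -0.4, -0.8]
finger_gap: 0.848
t: 18.42
tcp_pos: [0.5605, 0.0678, 0.3282]
tool_rot: [-0.701, -0.087, 0.702, -0.087]
force: [0.6, -1.0, 0.2]
finger_gap: 0.85
t 18.425 tcp [0.5605 0.0678 0.3282] jawaxis deg -75.84 toolz deg -165.84 down [-0.001  0.    -1.   ] q [-0.078  0.369  1.496  0.     1.278  1.246] F [ 0.6 -1.   0.2] T [-0.03  0.04  0.03] gap 0.85
knob ((572.548583984375, 80.66705322265625), (16.18437385559082, 48.975196838378906), 14.106717109680176)
link ((574.4353637695312, 47.94732666015625), (90.99490356445312, 200.00831604003906), 65.85763549804688) [[464.6000061035156, 47.29999923706055], [647.0999755859375, -34.5], [684.2999877929688, 48.599998474121094], [501.79998779296875, 130.39999389648438]]
orange [0.6698 0.0372] ang -23.8660181775481
pointer c [0.6983 0.022 ] -24.839718592456645 dir -24.79329583995395 tip [0.68161088 0.02974398] -24.846797444088004
```

View pics/w12.png

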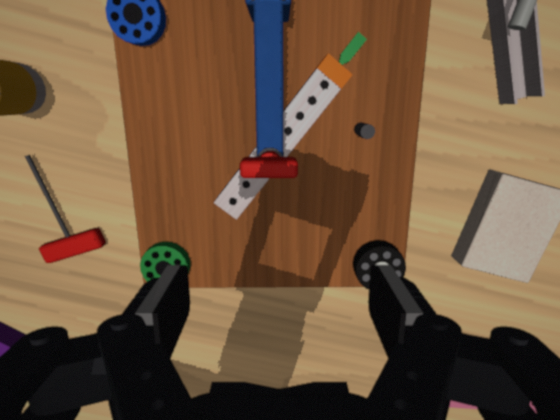

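```bash
cat >> meas.py <<'E'
P=np.array([.572,.0805]); 
d=np.array([np.cos(np.radians(-24.5)),np.sin(np.radians(-24.5))]); n=np.array([-d[1],d[0]])
b=((h[...,1]<60)&(h[...,2]>60)|o)
uv=np.c_[np.where(b)[1],np.where(b)[0]]; p=ray(s,uv,.042)[:,:2]-P
k=(abs(p@n)<.022)&(p@d<.118)&(p@d>-.088)&(abs(C[b][:,2]-.042)<.012); p=p[k]
img=np.zeros((420,560),np.uint8); img[uv[k][:,1],uv[k][:,0]]=255; cv2.imwrite("pics/lm.png",img)
r=cv2.minAreaRect((p*1000).astype(np.float32)); print("link rel rect",r)
# edges: per-station min/max of n-coordinate
for sgn in (1,-1):
    xs,ys=[],[]
    for x in np.arange(-.08,.11,.004):
        q=p[(abs(p@d-x)<.002)]
        if len(q)>6: xs.append(x); ys.append((q@n*sgn).max())
    xs,ys=np.array(xs),np.array(ys); 
    for _ in range(4):
        f=np.polyfit(xs,ys,1); e=abs(np.polyval(f,xs)-ys); g2=e<max(.0015,np.median(e)*2.5); xs,ys=xs[g2],ys[g2]
    print("edge",sgn,len(xs),"ang",-24.5+np.degrees(np.arctan(sgn*f[0])),"off",f[1]*1000)
E
python3 meas.py w13
```

```text
t 18.475 tcp [0.5606 0.0678 0.3283] jawaxis deg -75.8 toolz deg -165.8 down [-0.001  0.    -1.   ] q [-0.078  0.369  1.496  0.     1.278  1.245] F [-0.2  0.2 -0.6] T [ 0.02  0.01 -0.06] gap 0.846
knob ((572.604248046875, 80.65596008300781), (16.18720054626465, 48.98503112792969), 14.14448356628418)
link ((574.4462280273438, 47.963829040527344), (90.96764373779297, 200.0216064453125), 65.87874603271484) [[464.6000061035156, 47.29999923706055], [647.0999755859375, -34.400001525878906], [684.2999877929688, 48.599998474121094], [501.79998779296875, 130.3000030517578]]
orange [0.6699 0.0372] ang -23.849160406663138
pointer c [0.6983 0.022 ] -24.848806963110313 dir -24.511094867299768 tip [0.68157665 0.02963602] -24.900082375774755
link rel rect ((14.423942565917969, -5.7766265869140625), (32.833343505859375, 199.98582458496094), 65.71849060058594)
edge 1 32 ang -24.19845587419692 off 16.486881816886807
edge -1 40 ang -24.366659848320772 off 15.137014210572492
```

View pics/lm.png

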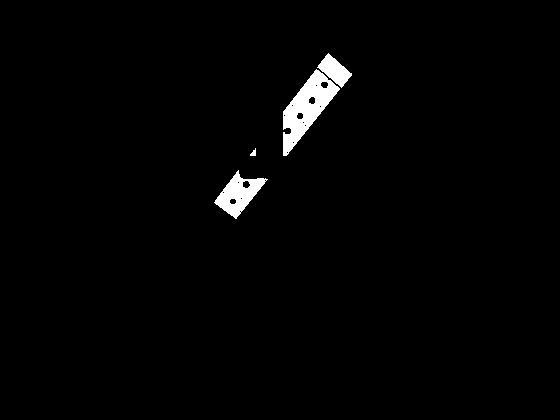

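The link sits at about -24.3° and the pointer at about -24.85°, so they agree to about 0.5°. Now I'll regrip the knob.

```bash
python3 -m crank '[0.5,12,13,0,0.18, 0.5,12,13,-30,0.36, 0.5,12,13,-60,0.54, 0.5,12,13,-90,0.72, 0.5,12,13,-110,0.9, 0.5,12,13,-110,1.08, 0.5,12,13,-110,1.26, 0.5,12,13,-110,1.44, 0.5,12,13,-110,1.573, 0.5,12,13,-110,1.573]' 70;  python3 - <<'E'
from h import *
rep(); s=snap("wrist"); cv2.imwrite("pics/w14.png",s["img"][:,:,::-1])
E
```

```text
t: 19.77
tcp_pos: [0.5728, 0.0807, 0.2185]
tool_rot: [0.434, 0.558, -0.434, 0.558]
force: [0.0, -0.1, -0.9]
finger_gap: 0.5
t 19.775 tcp [0.5728 0.0807 0.2185] jawaxis deg 14.18 toolz deg -75.82 down [-0.  0. -1.] q [-0.053  0.511  1.59   0.     1.04  -0.301] F [ 0.  -0.1 -0.9] T [-0.05  0.02  0.03] gap 0.5
```

View pics/w14.png

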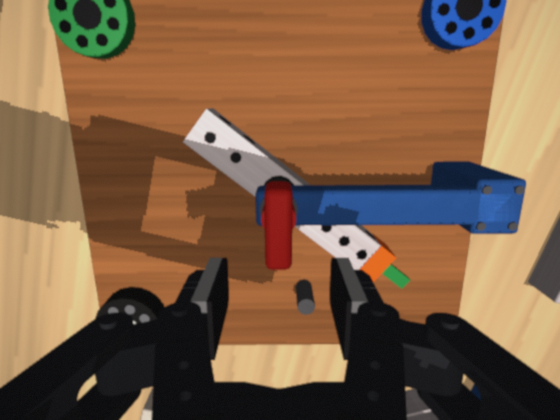

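Knob is centred between the pads at (279,225). Descend, grip and tighten.

```bash
python3 -m crank '[0.5,0,0,-50,0, 0.5,0,0,-86,0, 0.5,0,0,-86,0, 0,0,0,-86,0, 0,0,0,-86,0, 0,0,0,-86,0, 0,0,0,-86,0, 0,0,0,-86,0, 0,0,0,-86,0]' 70;  python3 -c "
from h import *
rep()"
```

```text
t: 20.95
tcp_pos: [0.5727, 0.0805, 0.1342]
tool_rot: [0.434, 0.558, -0.434, 0.558]
force: [-3.2, -2.7, 7.4]
finger_gap: 0.206
t 20.95 tcp [0.5727 0.0805 0.1342] jawaxis deg 14.22 toolz deg -75.78 down [ 0.001 -0.001 -1.   ] q [-5.300e-02  6.310e-01  1.656e+00 -1.000e-03  8.540e-01 -3.010e-01] F [-3.2 -2.7  7.4] T [-0.41  0.73  0.01] gap 0.206
```

```bash
python3 -m crank '[0,0,0,-0.2,-0.15, 0,0,0,-0.5,-0.32, 0,0,0,-0.8,-0.49, 0,0,0,-1,-0.66, 0,0,0,-1.3,-0.83, 0,0,0,-1.6,-1.0, 0,0,0,-1.9,-1.17, 0,0,0,-2.2,-1.34, 0,0,0,-2.4,-1.48, 0,0,0,-2.5,-1.57]' 70; python3 -m crank '[0,0,0,0,0, 0,0,0,0,0]'; python3 -c "
from h import *
rep()"
```

```text
t: 22.2
tcp_pos: [0.5731, 0.0802, 0.1318]
tool_rot: [0.702, 0.087, -0.701, 0.088]
force: [-3.5, -2.5, 5.9]
finger_gap: 0.207
t: 22.45
tcp_pos: [0.5731, 0.0802, 0.1318]
tool_rot: [0.702, 0.087, -0.701, 0.088]
force: [-3.2, -1.9, 7.5]
finger_gap: 0.206
t 22.45 tcp [0.5731 0.0802 0.1318] jawaxis deg -75.72 toolz deg -165.72 down [ 0.002 -0.001 -1.   ] q [-5.300e-02  6.350e-01  1.657e+00 -1.000e-03  8.480e-01  1.269e+00] F [-3.2 -1.9  7.5] T [-0.51  0.65 -0.02] gap 0.206
```

Release, rise straight up to the earlier viewing pose, and re-measure.

```bash
python3 -m crank '[0.5,0,0,0,0, 0.5,0,0,0,0, 0.5,0,0,40,0, 0.85,0,0,100,0, 0.85,-6,-6,160,0, 0.85,-12,-13,196,0, 0.85,-12,-13,196,0, 0.85,-12,-13,196,0]'; python3 meas.py w15
python3 - <<'E'
from h import *
s=snap("scene"); crop(s,(195,185,395,335),4,"pics/s15.png")
E
```

```text
t: 23.45
tcp_pos: [0.5605, 0.068, 0.3254]
tool_rot: [-0.701, -0.088, 0.702, -0.088]
force: [-0.3, -0.0, -0.6]
finger_gap: 0.849
t 23.45 tcp [0.5605 0.068  0.3254] jawaxis deg -75.75 toolz deg -165.75 down [-0.001  0.    -1.   ] q [-0.077  0.372  1.5    0.     1.271  1.245] F [-0.3 -0.  -0.6] T [-0.01  0.03 -0.02] gap 0.849
knob ((572.5576782226562, 80.58302307128906), (48.313072204589844, 15.466706275939941), 15.427594184875488)
link ((574.4387817382812, 48.06076431274414), (90.78364562988281, 199.9600372314453), 65.87002563476562) [[464.6000061035156, 47.5], [647.0999755859375, -34.20000076293945], [684.2000122070312, 48.599998474121094], [501.79998779296875, 130.39999389648438]]
orange [0.6698 0.0372] ang -23.86234347103179
pointer c [0.6985 0.022 ] -24.827367911976335 dir -24.909487359032966 tip [0.68217117 0.02955837] -24.815170086574344
link rel rect ((14.3223876953125, -5.901813507080078), (32.86872863769531, 199.94384765625), 65.79548645019531)
edge 1 36 ang -24.20299384769158 off 16.56278326749254
edge -1 37 ang -24.36708366755097 off 15.175732224455095
```

View pics/w15.png

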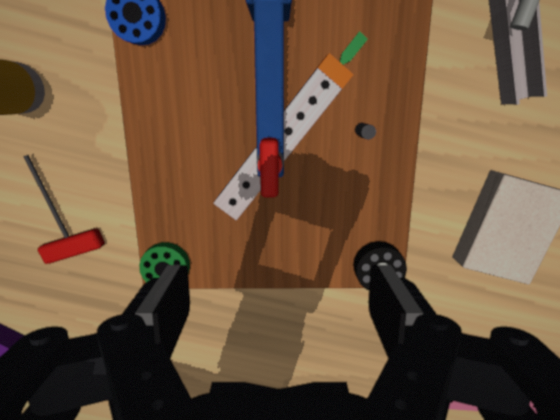

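View pics/s15.png

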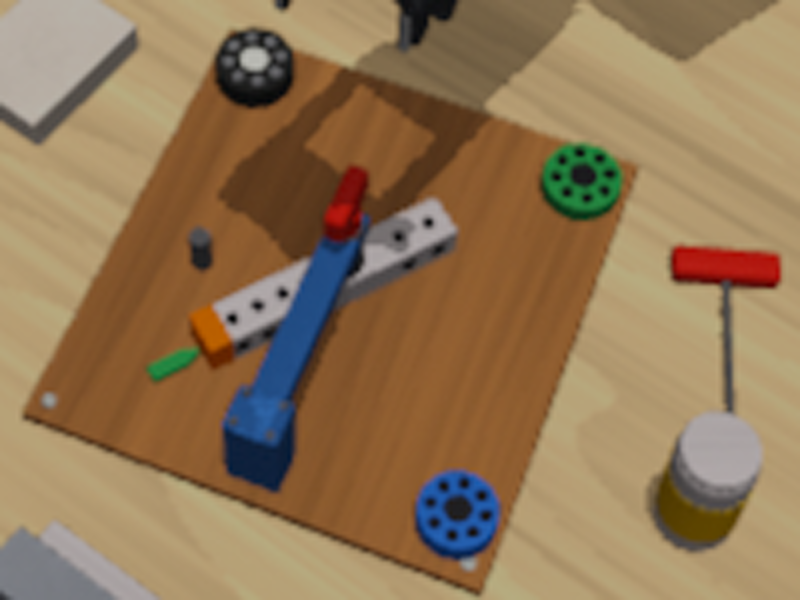

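Run:
```python
from h import *
for f in ["w1","w15"]:
    im=cv2.imread(f"pics/{f}.png")[130:205,250:290]; h=cv2.cvtColor(im,cv2.COLOR_BGR2HSV)
    m=((h[...,0]<7)|(h[...,0]>173))&(h[...,1]>150)&(h[...,2]>60)
    v,u=np.where(m); c=[]
    rows=range(14,62); mid=[(u[v==r].min()+u[v==r].max())/2 for r in rows if (v==r).any()]
    print(f,m.sum(),u.mean()+250,v.mean()+130,"mid-line slope deg",np.degrees(np.polyfit(range(len(mid)),mid,1)[0]), cv2.minAreaRect(np.c_[u,v].astype(np.float32)))
```

```text
w1 1067 268.7928772258669 166.94939081537018 mid-line slope deg 0.21768913188858688 ((19.0, 37.0), (58.0, 22.0), 90.0)
w15 1108 269.2445848375451 167.4620938628159 mid-line slope deg 0.9904855500931627 ((19.5, 37.5), (59.0, 23.0), 90.0)
```

The knob is back within about 1° of its starting angle, the link is unmoved by the tightening (about 0.5° off the pointer), and the wheels, can and key look where they were. The gripper is open, well above everything. I'll hand the job in.

```bash
python3 -c "
from station import workorder
print(workorder.sign_off())
from h import *
rep()"
```

```text
the job is handed in; nothing more can be done
None
the job is handed in; nothing more can be done
```

The link is re-clamped pointing at the green pointer, and the job is handed in at about 23.5 s, with the gripper open and clear of everything. I backed the knob off about 90° and guided the link by its orange end to about 60°. Then I took it by the tail and swung the orange end under the blue arm. I finished by turning the knob back about 90°.

Last checks:
- **Link direction:** it points at -24.3° by its edges, against -24.8° for the pointer. The coarser orange-patch estimate gave -23.9°. Tightening did not move it.
- **Knob tightness:** the gripper finished within about 0.15° of its starting angle. The images disagreed slightly, showing the knob about 0.6 to 1.2° looser than at the start. I judged that negligible and left it.
- **Other things:** the wheels, can and key look unmoved. I compared those by eye and did not measure them.
- **Forces:** wrist force readings between moves stayed below about 10 N.

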